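# Stand the drying board up on its rack

### The job

The empty drying board lies flat on the bench of the small wooden rack. Slide it home, flat, so that its end meets the foot strip squarely, then tip it up on that end by its free, overhanging end, without lifting it off the bench, until it leans back on the rail by itself, square to the rack, about 20 degrees from upright, with its foot still at the strip. Leave the ink sticks and the dish where they are.

Things in the scene. Friction and masses are not known exactly. Their poses are not given: they have to be found in the camera images.
- strip (a point): Middle of the foot strip's face towards the board, at bench-top level (60 mm over the table). Axes: x level, from the bench's open edge to the rail, about to the robot's left (+-20 deg); y along the strip; z up. Rack: brown wood, fixed. Bench top 240 mm wide (y), 18 mm thick, from x = -130 (open edge) to +80 mm, on runners at y = +-100 mm. Strip 8 mm high, x = 0 to 12 mm, full width
- rail (a point): Middle of the axis of the rack's round leaning rail, 16 mm thick and 240 mm long along y, 52 mm behind the strip's face and 124 mm above the bench top; same axes as the strip. It is held by two posts (22 by 18 mm) 10 mm farther back at y = +-111 mm, up to 200 mm above the table. Between strip and rail the space is open
- board: Drying board: loose light plywood, 180 mm long (x), 140 wide (y), 10 thick (z), 0.11 to 0.23 kg. Origin at its centre. It starts flat on the bench, its x against the strip's x, z up, its foot end 11 to 22 mm short of the strip and up to 0.12 rad askew; its free end sticks out past the bench's open edge (50 mm once home), nothing below it. Tipped past upright it falls back on the rail
- foot (a point): Middle of the board's end towards the strip, half-way through its thickness (board x = -90 mm): the edge that becomes its foot. Axes as the board's
- free_edge (a point): Middle of the board's other end, half-way through its thickness (board x = +90 mm): the overhanging end that goes up. Axes as the board's
- ink_stick_a: Bystander: a flat black ink stick with gilt patterns, 34 mm by 76 mm by 14 mm, lying on the table behind the rail; origin at the centre of its underside, z up
- ink_stick_b: Bystander: a second such ink stick beside the first, farther from the robot; origin at the centre of its underside, z up
- dish: Bystander: a white porcelain dish, 84 mm across and 22 mm high, on the table beyond the rack; origin at the centre of its underside, z up
Mind the look-alikes: they are no part of the job. Of the things that look like the board, the middle-sized one is meant.

How it is judged:
By the outcome, as a careful person would: the job done as asked, in the order asked, and still so for the second after the job is handed in, with the robot touching nothing.
It also fails if it takes over 54 s, if anything falls off the work surface, if the arm or the gripper's body presses on something with over 40 N, if the wrist force passes 120 N, or if a joint passes its speed limit or range.

### The arm

A 6-joint arm with a two-finger parallel gripper is mounted at the origin on the work surface. World frame = base frame: x ahead of the robot, y to its left, z up, the work surface at z = 0. Lengths are in m, angles in rad, forces in N, time in s.
With the tool pointing down it reaches from about 0.4 to 0.825 m from the base axis. Payload 7 kg.
Tool frame: the origin (TCP) lies on the centre line of the jaws, within the pads' length; the fingertips stand 11 mm ahead of it and the grasp point (between the pads) lies 8 mm behind it; z points along the fingers, y is the direction in which the jaws open and shut (so a half turn about z gives the same grasp; the last joint's range is limited). The gripper opens to 88 mm and grips with 3 to 60 N. Pads are 19 mm wide; open, the fingers measure 130 mm over their backs; the gripper's body (78 mm by 193 mm) begins 47 mm behind the grasp point.
Start: joints at [-0.989, 0.359, 0.012, 0, -1.224, -0.288], TCP at [0.195, -0.646, 0.238] pointing down, gripper open.
Joint ranges: [-3.07, 3.07], [-1.43, 2.12], [-1.02, 1.25], [-3.03, 1.67], [-3.05, -0], [-3.03, 3.03]. Speed limits (rad/s): [2.39, 2.39, 3.01, 3.14, 3.14, 3.14].

### API

Orientations are given as [roll, pitch, yaw] about the fixed x, y, z axes, in that order (R = Rz(yaw) Ry(pitch) Rx(roll)).
In Python, from station import * gives the robot as it stands.
- The arm moves only by the tool play_rows, never from a script. Its argument "targets" is a list of rows, each a list of 7 numbers: the turn, a rotation vector about the world's x, y, z in rad, then the shift along the world's x, y, z in m, then the opening, from 0 (shut) to 1 (fully open). A call has 1 to 12 rows; each row shifts and turns the pose as measured when the row begins; what a row does not reach is not made up. A row lasts 1/8 s, in which the tool goes at most 62.5 mm and 10.7 degrees, less where a joint would pass 70% of its speed; a pose out of reach is approached as far as the arm can. A call is refused whole if a number of a shift passes 0.0625 or a number of a turn 0.188, either way. A call with a gripper value outside its range is refused whole. The fingers move at their own pace and stop on an object; "grip_force" is the grip in N (left out, the last holds). Time passes only in rows, so rows that do not move let the fingers close. It gives the time, the measured TCP pose, the force and the opening at its end, in the units of the state.
- get_state(): the state, without advancing time (a new reading comes with each control period).
- grab_frame(name): name is "side" or "top" or "wrist"; returns (picture, depth): 420x560x3 uint8, blue, green, red; 420x560 float32, m along the optical axis (not along the pixel's ray), 0 where there is no reading.
- camera_params(name): a dict with "camera_matrix" (3x3 intrinsics, pixels), "extrinsics" (4x4, takes a point from world to camera coordinates); the wrist camera has in their place "hand_eye" (4x4, takes a point from camera to tool coordinates, whose origin is the TCP and whose axes are the flange's). Camera axes: x right, y up, looking along -z (the intrinsics and any distortion apply to the point x, -y, -z); pixel columns grow to the right and rows downward; lengths in m; the calibration is good to about 2 mm. A picture is of the moment at which its call begins: read the wrist's pose just before it. camera_params takes no time and is no camera call.
- job_done(): hands the job in, once; it reports no verdict.
The state is a dict: "t": time; "q": joint angles; "qd": joint speeds; "joint_efforts": joint torques, N m; "eef_pos": TCP position; "ee_rot": TCP orientation; "force": force on the tool from outside, world axes, zero at the start; "moment": the same for the moment, N m; "width": finger opening in m.
Only numpy, scipy, OpenCV 4.12 (cv2) and the standard library are available. Lean on these libraries where they do the work, as an engineer would, in place of code of your own. Each camera call takes 0.05 s, during which the arm holds its last target.

## Working session

There is one attempt and no reset: what is moved stays moved. The work goes in short steps, Python scripts to look and compute and a tool call to move; the robot and the scene stay as the last step left them, time stands still between calls to the robot, and variables do not carry over. Pictures are saved under pics/ and viewed, and the job is handed in when it is done.

Besides the shell and the picture viewer there is one more tool, called after ">>>" by a JSON object that holds its "op" and its "data", one argument or row to a line. play_rows: Moves the arm, as the interface text tells. Its arguments: {"type":"object","properties":{"targets":{"type":"array","items":{"type":"array","items":{"type":"number"}}},"grip_force":{"type":"number"}},"required":["targets"]}

```bash
ls; mkdir -p pics
python3 - <<'E'
from station import *
import cv2,numpy as np
s=get_state();print(s)
for n in("side","top"):
    c,d=grab_frame(n);cv2.imwrite(f"pics/{n}0.png",c);np.save(f"pics/{n}0.npy",d);p=camera_params(n);print(n,p)
print(camera_params("wrist"))
E
```

```text
pics
{'t': 0.0, 'q': array([-9.88863870e-01,  3.59421053e-01,  1.10544475e-02, -3.67725956e-04,
       -1.22411427e+00, -2.88118307e-01]), 'qd': array([-7.13372712e-05,  2.80256831e-05,  1.79215354e-03,  1.86290521e-04,
        5.93807096e-04, -1.59922107e-03]), 'joint_efforts': array([-6.36197856e-04, -5.82710767e+01,  2.93057996e+01,  6.99732274e+00,
        6.82371654e-03, -1.44211845e-04]), 'eef_pos': array([ 0.19533434, -0.64561564,  0.2365955 ]), 'ee_rot': array([ 3.13987930e+00, -1.47279465e-04, -2.84790361e+00]), 'force': array([-1.08553509,  0.31276082,  0.21526276]), 'moment': array([-0.02345146, -0.04725546, -0.04690379]), 'width': 0.08766157945747154}
side {'camera_matrix': array([[491.59699911,   0.        , 284.71572386],
       [  0.        , 491.59699911, 206.04702618],
       [  0.        ,   0.        ,   1.        ]]), 'extrinsics': array([[-0.89741316, -0.44110625,  0.00865494,  0.49497337],
       [ 0.3004115 , -0.59657308,  0.74421334, -0.20903596],
       [-0.32311385,  0.67046689,  0.66788592, -1.03997439],
       [ 0.        ,  0.        ,  0.        ,  1.   
[... 273 characters left out ...]
9866509 , -0.01182379,  0.16241982, -0.52468116],
       [-0.162531  , -0.0091369 ,  0.98666113, -0.92576268],
       [ 0.        ,  0.        ,  0.        ,  1.        ]])}
{'camera_matrix': array([[303.76406946,   0.        , 278.04361884],
       [  0.        , 303.76406946, 210.27701016],
       [  0.        ,   0.        ,   1.        ]]), 'hand_eye': array([[-8.01618151e-04,  9.69393890e-01,  2.45509356e-01,
         6.57849761e-02],
       [ 9.99999653e-01,  7.21439835e-04,  4.16515714e-04,
        -1.18753230e-03],
       [ 2.26647559e-04,  2.45509604e-01, -9.69394132e-01,
        -1.47178839e-01],
       [ 0.00000000e+00,  0.00000000e+00,  0.00000000e+00,
         1.00000000e+00]])}
```

View pics/top0.png

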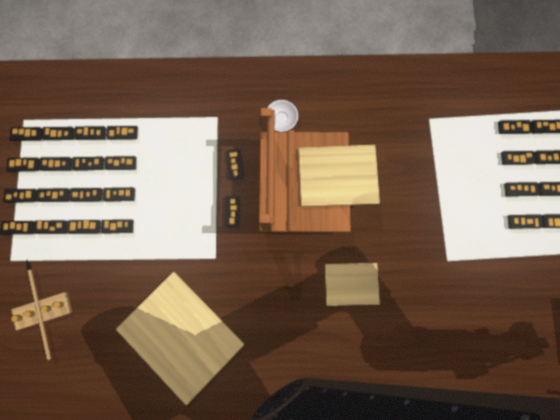

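View pics/side0.png

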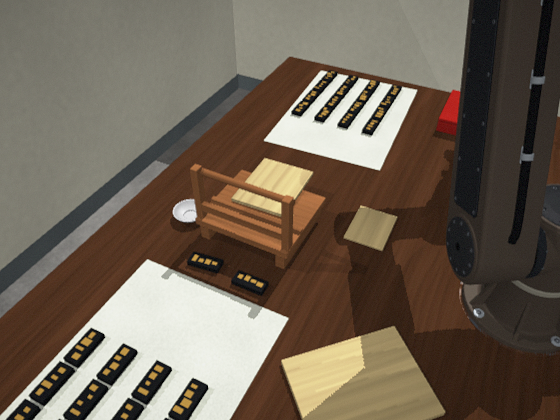

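Board look-alikes in the top view are the large one at (180,338), the small one at (352,284), and the middle-sized one at (339,175). The middle one lies on the rack bench with its end overhanging, so it fits the description. I'll confirm that in a crop and measure.

```bash
cat > h.py <<'E'
from station import *
import cv2,numpy as np
from scipy.spatial.transform import Rotation as R
def cam(n,s=None):
    p=camera_params(n);K=p["camera_matrix"]
    if n=="wrist":
        T=np.eye(4);T[:3,:3]=R.from_euler("xyz",s["ee_rot"]).as_matrix();T[:3,3]=s["eef_pos"]
        E=np.linalg.inv(T@p["hand_eye"])
    else:E=p["extrinsics"]
    return K,E
def ray(KE,uv,z):
    K,E=KE;uv=np.atleast_2d(uv).astype(float)
    d=np.c_[(uv[:,0]-K[0,2])/K[0,0],-(uv[:,1]-K[1,2])/K[1,1],-np.ones(len(uv))]@E[:3,:3]
    c=-E[:3,:3].T@E[:3,3]
    return c+d*((z-c[2])/d[:,2])[:,None]
def proj(KE,P):
    K,E=KE;P=np.atleast_2d(P);c=P@E[:3,:3].T+E[:3,3]
    return np.c_[K[0,0]*c[:,0]/-c[:,2]+K[0,2],K[1,1]*-c[:,1]/-c[:,2]+K[1,2]]
E
python3 - <<'E'
from h import *
c=cv2.imread("pics/top0.png")
cr=c[90:250,210:400];cv2.imwrite("pics/crop0.png",cv2.resize(cr,None,fx=4,fy=3.7,interpolation=cv2.INTER_CUBIC))
h=cv2.cvtColor(c,cv2.COLOR_BGR2HSV)
for u,v in[(340,175),(340,138),(280,170),(352,284),(180,320),(293,180)]:print(u,v,h[v,u])
s=get_state()
K=cam("top")
m=((h[...,0]>15)&(h[...,0]<32)&(h[...,2]>150)).astype(np.uint8)
m[:, :270]=0;m[:,400:]=0;m[:100]=0;m[245:]=0
m=cv2.morphologyEx(m,cv2.MORPH_OPEN,np.ones((3,3)))
n=max(cv2.findContours(m,0,1)[0],key=cv2.contourArea)
hull=cv2.convexHull(n)
P=ray(K,n[:,0],0.07)
r=cv2.minAreaRect((P[:,:2]*1000).astype(np.float32));print(r,cv2.boxPoints(r), cv2.boxPoints(cv2.minAreaRect(n)))
E
```

```text
340 175 [ 21  99 226]
340 138 [ 13 158 168]
280 170 [ 12 153 162]
352 284 [ 19 101 157]
180 320 [ 22  93 235]
293 180 [ 12 150 163]
((604.8443603515625, -46.73577880859375), (141.667236328125, 181.6400146484375), 1.4057866334915161) [[ 531.80396    42.319122]
 [ 536.26013  -139.26622 ]
 [ 677.88477  -135.79068 ]
 [ 673.4286     45.794662]] [[297.8265  147.0966 ]
 [376.58206 143.59636]
 [379.21982 202.94579]
 [300.46426 206.44603]]
```

View pics/crop0.png

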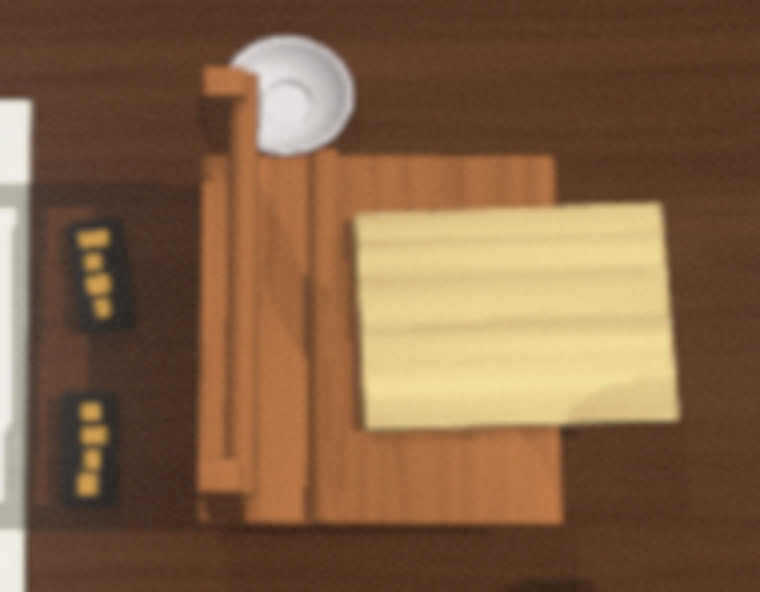

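The crop confirms the board on the rack, measured at 142x182 mm. Next I'll fit the rack edges.

Run:
```python
from h import *
c=cv2.imread("pics/top0.png");K=cam("top")
g=cv2.cvtColor(c,cv2.COLOR_BGR2GRAY).astype(float)
g=cv2.GaussianBlur(g,(3,3),0)
def edge(pts_fixed,axis,lo,hi,sgn):
    out=[]
    for f in pts_fixed:
        L=g[f,lo:hi] if axis=='u' else g[lo:hi,f]
        d=np.gradient(L)*sgn;i=int(np.argmax(d))
        o=0
        if 0<i<len(d)-1:
            a,b,e=d[i-1:i+2];o=0.5*(a-e)/(a-2*b+e)
        out.append((lo+i+o,f) if axis=='u' else (f,lo+i+o))
    return np.array(out)
def fit(P):
    x=cv2.fitLine(P[:,:2].astype(np.float32),cv2.DIST_HUBER,0,1e-4,1e-4).ravel();return x
for nm,a in dict(open1=(range(134,143),'u',340,360,-1),open2=(range(210,229),'u',340,360,-1)).items():
    e=edge(*a);P=ray(K,e,.06);print(nm,np.round(e[[0,-1]],1).tolist(),P.mean(0).round(4))
e=np.r_[edge(range(134,143),'u',340,360,-1),edge(range(210,229),'u',340,360,-1)]
P=ray(K,e,.06);f=fit(P);print("open",f)
nb=edge(range(295,348),'v',222,240,-1);P=ray(K,nb,.06);print("near",fit(P),nb[[0,-1]])
fb=edge(range(298,346),'v',124,140,1);P=ray(K,fb,.06);print("far",fit(P),fb[[0,-1]])
# strip edge profile
for v in (138,160,180,200,220):print(v,g[v,276:304].round().astype(int))
# board edges
be=edge(range(150,202),'u',290,312,1);print("boardfoot",fit(ray(K,be,.07)))
be=edge(range(150,198),'u',368,388,-1);print("boardfree",fit(ray(K,be,.07)))
be=edge(range(306,368),'v',140,156,1);print("boardfar",fit(ray(K,be,.07)))
be=edge(range(306,345),'v',195,212,-1);print("boardnear",fit(ray(K,be,.07)))
```

```text
open1 [[348.0, 134.0], [348.1, 142.0]] [ 0.6973 -0.0749  0.06  ]
open2 [[349.6, 210.0], [350.1, 228.0]] [ 0.5022 -0.0712  0.06  ]
open [ 0.9998106  -0.01946398  0.5195515  -0.07151236]
near [0.01332823 0.9999112  0.47514567 0.00438849] [[295.         230.89766082]
 [347.         231.04619565]]
far [ 0.01766168  0.999844    0.7142503  -0.00705121] [[298.         131.47409326]
 [345.         131.67966102]]
138 [128 125 123 123 125 126 126 126 125 122 113 104 104 113 120 124 125 123
 119 117 118 119 121 122 123 123 122 121]
160 [111 109 111 113 114 114 115 116 119 120 114 105 106 115 122 124 122 117
 110 103  96  95 114 153 189 204 206 206]
180 [125 126 127 128 128 125 120 117 112 102  90  86  94 105 113 116 118 118
 116 111 104  96  96 114 150 182 195 196]
200 [128 130 131 131 131 131 131 130 130 126 112  97  95 104 112 113 113 115
 115 115 113 106  96  94 114 152 186 200]
220 [128 130 131 131 131 131 132 132 128 120 104  92  91 101 111 115 116 115
 114 114 117 119 119 117 116 118 121 122]
boardfoot [0.9997056  0.02426338 0.6045169  0.04291155]
boardfree [ 0.999699    0.02453346  0.6093633  -0.1370802 ]
boardfar [ 0.03275043 -0.99946356  0.67404115 -0.01651623]
boardnear [ 0.0247653  -0.9996933   0.53465986 -0.00986772]
```

>>> {"op": "play_rows", "data": {
  "targets": [
    [0,0,0.14,0.04,0.045,0,1],
    [0,0,0.14,0.04,0.045,0,1],
    [0,0,0.14,0.04,0.045,0,1],
    [0,0,0.14,0.04,0.045,0,1],
    [0,0,0.14,0.04,0.045,0,1],
    [0,0,0.14,0.04,0.045,0,1],
    [0,0,0.14,0.04,0.045,0,1],
    [0,0,0.14,0.04,0.045,0,1],
    [0,0,0.14,0.04,0.03,0,1],
    [0,0,0,0.03,0.02,0,1]
  ]
}}

```text
t: 1.35
eef_pos: [0.5914, -0.2211, 0.2326]
ee_rot: [3.134, -0.0, -1.55]
force: [0.5, -0.9, 0.4]
width: 0.0877
```

>>> {"op": "play_rows", "data": {
  "targets": [
    [0,0,-0.039,0.013,0.01,-0.05,1],
    [0,0,0,0,0.01,-0.05,1],
    [0,0,0,0,0.01,-0.05,1],
    [0,0,0,0,0,-0.02,1],
    [0,0,0,0,0,0,1]
  ]
}}

```text
t: 1.98
eef_pos: [0.6059, -0.1873, 0.0561]
ee_rot: [3.133, -0.001, -1.586]
force: [0.8, -0.4, 0.7]
width: 0.0875
```

Run:
```python
from h import *
s=get_state();print(s['eef_pos'],s['ee_rot'],s['q'])
for n in("side","wrist"):
    c,d=grab_frame(n);cv2.imwrite(f"pics/{n}1.png",c)
```

```text
[ 0.60594182 -0.18726517  0.05606036] [ 3.13278402e+00 -6.74859189e-04 -1.58612809e+00] [ 7.77867069e-03  4.60347684e-01 -2.86024003e-01  6.36522535e-04
 -8.33246620e-01 -2.35435320e-02]
```

View pics/side1.png

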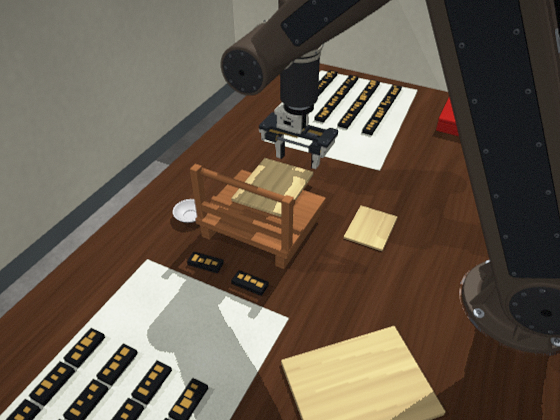

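View pics/wrist1.png

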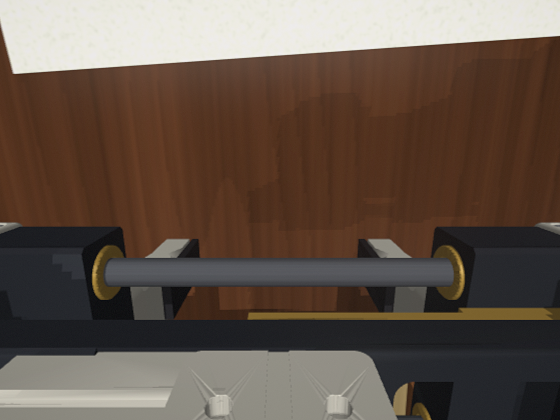

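The side view shows the open fingers at (297,150), clear of the board's free end. I'll push slowly.

>>> {"op": "play_rows", "data": {
  "targets": [
    [0.004,0,0,0,0.012,0,1],
    [0.004,0,0,0,0.012,0,1],
    [0,0,0,0,0.01,0,1],
    [0,0,0,0,0.005,0,1],
    [0,0,0,0,0.004,0,1],
    [0,0,0,0,0.004,0,1],
    [0,0,0,0,0,0,1]
  ]
}}

```text
t: 2.95
eef_pos: [0.6095, -0.1371, 0.0627]
ee_rot: [-3.14, 0.008, -1.586]
force: [-1.1, 0.3, 0.5]
width: 0.0878
```

>>> {"op": "play_rows", "data": {
  "targets": [
    [0,-0.008,0,0,0.003,-0.003,1],
    [0,0,0,0,0.002,0,1],
    [0,0,0,0,0,0,1]
  ]
}}

```text
t: 3.32
eef_pos: [0.609, -0.133, 0.0592]
ee_rot: [-3.133, 0.007, -1.586]
force: [-0.3, 0.2, 1.2]
width: 0.0877
```

Run:
```python
from h import *
s=get_state();print(s['eef_pos'],s['ee_rot'],s['force'],s['moment'])
c,d=grab_frame("top");cv2.imwrite("pics/top2.png",c)
cv2.imwrite("pics/crop2.png",cv2.resize(c[90:250,210:400],None,fx=4,fy=3.7,interpolation=cv2.INTER_CUBIC))
```

```text
[ 0.60902371 -0.13299553  0.05919539] [-3.13250646  0.00693527 -1.58646761] [-0.27707196  0.23458618  1.18111637] [-0.17964049  0.01476096  0.02732023]
```

View pics/crop2.png

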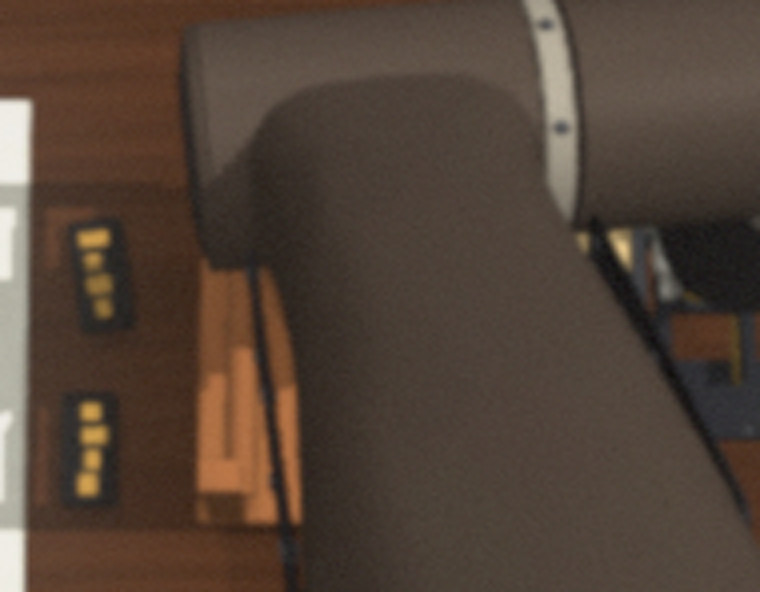

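The arm hides the top view, so I'll use the side view.

Run:
```python
from h import *
c,d=grab_frame("side");cv2.imwrite("pics/side2.png",c)
cv2.imwrite("pics/crop3.png",cv2.resize(c[120:260,170:350],None,fx=4.4,fy=4.2,interpolation=cv2.INTER_CUBIC))
```

```text
(no output)
```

View pics/crop3.png

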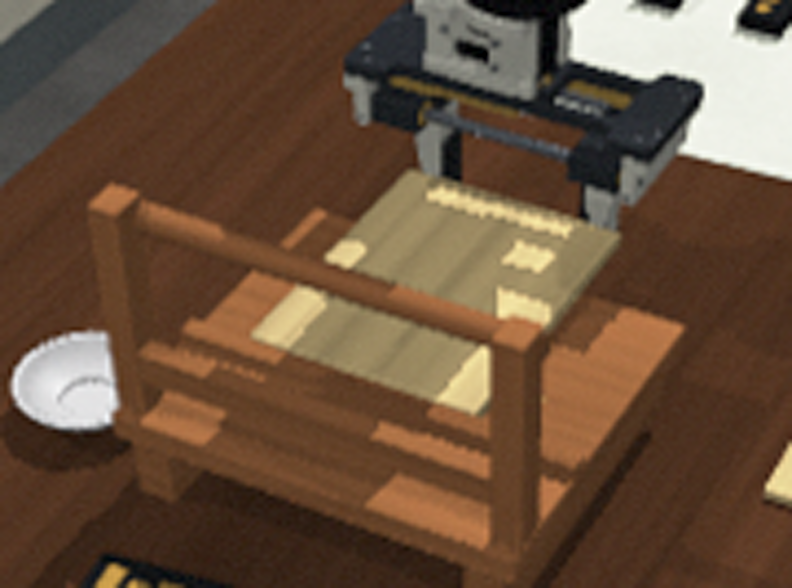

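A small gap to the strip remains, with the board's foot edge from crop (255,335) to (475,412). I'll keep pushing and watch the force.

>>> {"op": "play_rows", "data": {
  "targets": [
    [-0.008,-0.007,0,-0.001,0.002,0,1],
    [0,0,0,0,0.002,0,1],
    [0,0,0,0,0,0,1]
  ]
}}

```text
t: 3.8
eef_pos: [0.6088, -0.1332, 0.06]
ee_rot: [-3.124, -0.006, -1.589]
force: [-0.3, 0.9, -0.2]
width: 0.088
```

>>> {"op": "play_rows", "data": {
  "targets": [
    [0,0,0,0,0.002,0,1],
    [0,0,0,0,0.0015,0,1],
    [0,0,0,0,0,0,1]
  ]
}}

```text
t: 4.18
eef_pos: [0.6087, -0.133, 0.0605]
ee_rot: [-3.124, -0.01, -1.589]
force: [-0.5, 0.6, 0.1]
width: 0.0878
```

Run:
```python
from h import *
s=get_state();print(s['eef_pos'],s['ee_rot'],s['force'],s['moment'])
c,d=grab_frame("side");cv2.imwrite("pics/side3.png",c)
cv2.imwrite("pics/crop4.png",cv2.resize(c[120:260,170:350],None,fx=4.4,fy=4.2,interpolation=cv2.INTER_CUBIC))
K=cam("side")
ex=np.array([.0185,.9998,0]);ey=np.array([-.9998,.0185,0]);S=np.array([.596,.057,.06])
for P in (S+ey*.12,S-ey*.12,S+ey*.12+[0,0,.008],S-ey*.12+[0,0,.008]):
    q=proj(K,P)[0];print(q,(q-[170,120])*[4.4,4.2])
```

```text
[ 0.60874664 -0.1330431   0.06050699] [-3.12363687 -0.00975699 -1.58894785] [-0.53278018  0.64645679  0.09561732] [ 0.07114381  0.13085793 -0.02622343]
[303.32930008 231.07205895] [586.64892035 466.50264759]
[214.26022726 198.62933691] [194.74499995 330.24321503]
[303.44970808 228.55270609] [587.17871555 455.92136556]
[213.97228573 196.13477903] [193.4780572  319.76607193]
```

View pics/crop4.png

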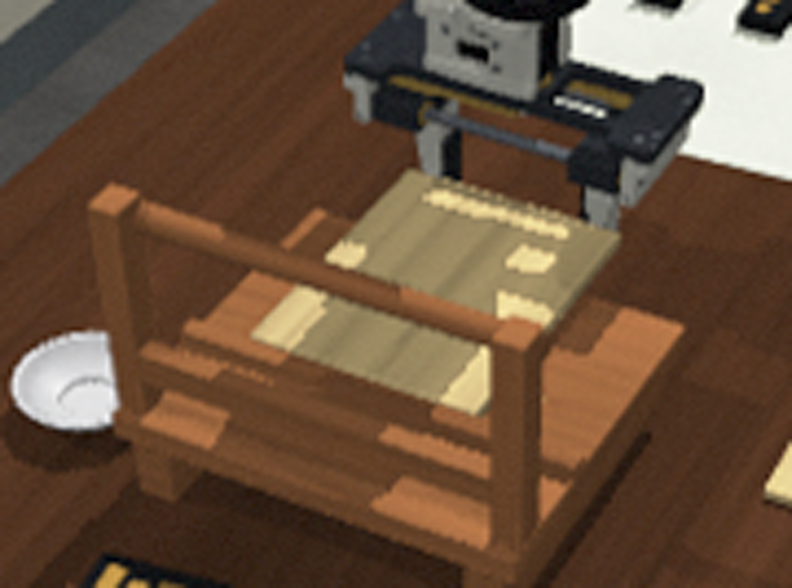

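>>> {"op": "play_rows", "data": {
  "targets": [
    [0,0,0,0,0.005,0,1],
    [0,0,0,0,0.005,0,1]
  ]
}}

```text
t: 4.47
eef_pos: [0.6088, -0.1325, 0.0623]
ee_rot: [-3.125, -0.021, -1.588]
force: [1.4, -37.4, 0.0]
width: 0.0875
```

The hard stop at -37 N means the board is home, with the free end at y=-0.123 as predicted. I'll back off and re-orient so the jaws straddle the free end.

>>> {"op": "play_rows", "data": {
  "targets": [
    [0,0,0,0,-0.03,0,1],
    [0,0.012,0,0,-0.04,0.02,1],
    [-0.015,0,-0.174,0,-0.03,0.04,1],
    [0,0,-0.175,0,0,0.04,1],
    [0,0,-0.175,0,0,0.03,1],
    [0,0,-0.175,0,0,0,1],
    [0,0,-0.175,0,0,0,1],
    [0,0,-0.175,0,0,0,1],
    [0,0,-0.175,0,0,0,1],
    [0,0,-0.175,0,0,0,1],
    [0,0,-0.175,0,0,0,1]
  ]
}}

```text
t: 5.85
eef_pos: [0.6098, -0.2293, 0.1964]
ee_rot: [-3.139, -0.029, 3.075]
force: [-0.0, 0.4, -0.1]
width: 0.0877
```

Run:
```python
from h import *
s=get_state();print(s['eef_pos'],s['ee_rot'],s['q'],s['force'])
c,d=grab_frame("side");cv2.imwrite("pics/side4.png",c)
cv2.imwrite("pics/crop5.png",cv2.resize(c[120:260,170:350],None,fx=4.4,fy=4.2,interpolation=cv2.INTER_CUBIC))
c,d=grab_frame("wrist");cv2.imwrite("pics/wrist4.png",c)
```

```text
[ 0.60975888 -0.22931968  0.19636564] [-3.13901842 -0.02873425  3.07471288] [-0.05948145  0.36304579 -0.07913688  0.00257889 -1.15736738 -1.57922769] [-0.02860688  0.35756885 -0.08757642]
```

View pics/crop5.png

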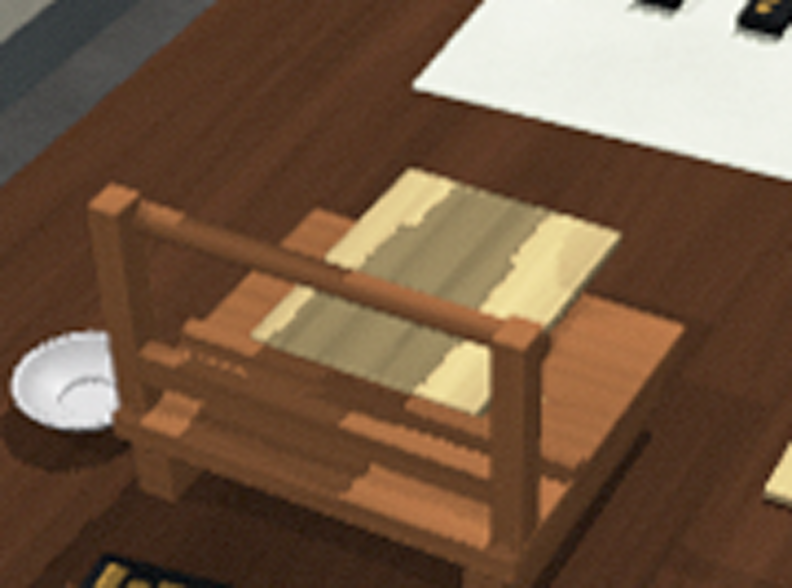

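View pics/wrist4.png

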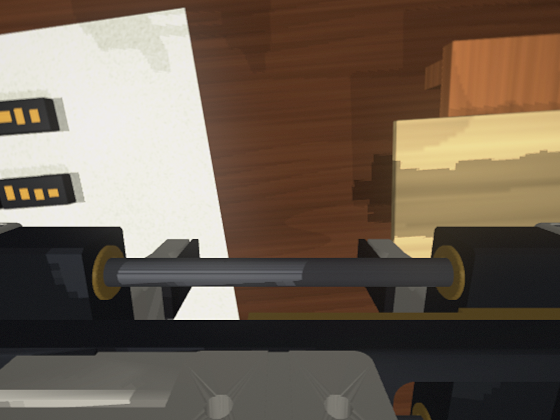

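```bash
cat >> h.py <<'E'
ex=np.array([.0185,.9998,0]);ey=np.array([-.9998,.0185,0]);ez=np.array([0,0,1.]);S=np.array([.596,.057,.06])
def tgt(adeg):
    a=np.radians(adeg);j=ex*np.cos(a)+ez*np.sin(a);d=ex*np.sin(a)-ez*np.cos(a)
    return np.c_[np.cross(j,d),j,d]
def delta(s,adeg,pos=None):
    M=tgt(adeg);C=R.from_euler("xyz",s["ee_rot"]).as_matrix()
    rv=R.from_matrix(M@C.T).as_rotvec()
    return rv.round(3),None if pos is None else (np.array(pos)-s["eef_pos"]).round(4)
def rep():
    s=get_state();C=R.from_euler("xyz",s["ee_rot"]).as_matrix();d=C[:,2]
    print("t",round(s['t'],2),"pos",s['eef_pos'].round(4),"alpha",np.degrees(np.arctan2(d@ex,-d[2])).round(1),"F",s['force'].round(1),"q",s['q'].round(2),"w",round(s['width'],4))
    return s
E
python3 - <<'E'
from h import *
K=cam("side")
c=np.array([(252,335),(478,412),(621,235),(410,167)])/[4.4,4.2]+[170,120]
P=ray(K,c,.07);print(P.round(4))
for p in P: print(((p-S)@ex).round(4),((p-S)@ey).round(4))
s=rep();print(delta(s,45,[.607,-.19,.14]))
E
```

```text
[[ 0.6791  0.0537  0.07  ]
 [ 0.5405  0.0556  0.07  ]
 [ 0.5369 -0.1208  0.07  ]
 [ 0.6777 -0.1265  0.07  ]]
-0.0018 -0.0831
-0.0025 0.0555
-0.1788 0.0558
-0.1819 -0.0851
t 5.95 pos [ 0.6098 -0.2295  0.1963] alpha -0.1 F [ 0.8 -0.9  0.5] q [-0.06  0.36 -0.08  0.   -1.16 -1.58] w 0.0877
(array([ 0.786, -0.059,  0.031]), array([-0.0028,  0.0395, -0.0563]))
```

The board is flush with the strip within 1-2 mm and square. I'll tilt the tool 45° for the fork.

>>> {"op": "play_rows", "data": {
  "targets": [
    [0.157,-0.012,0.006,0,0,0,0.75],
    [0.157,-0.012,0.006,0,0,0,0.75],
    [0.157,-0.012,0.006,0,0,0,0.75],
    [0.157,-0.012,0.006,0,0,0,0.75],
    [0.157,-0.012,0.006,0,0,0,0.75],
    [0,0,0,0,0,0,0.75]
  ]
}}

```text
t: 6.7
eef_pos: [0.6121, -0.2251, 0.1969]
ee_rot: [2.332, 0.033, -3.135]
force: [-0.3, -0.8, 0.3]
width: 0.0657
```

Run:
```python
from h import *
s=rep();print(delta(s,45,[.608,-.16,.073]),s['ee_rot'])
```

```text
t 6.7 pos [ 0.6121 -0.2251  0.1969] alpha 46.4 F [-0.3 -0.8  0.3] q [-0.49  0.62  0.36 -0.71 -1.71 -1.01] w 0.0657
(array([-0.024,  0.033, -0.025]), array([-0.0041,  0.0651, -0.1239])) [ 2.33228692  0.03323381 -3.13547629]
```

>>> {"op": "play_rows", "data": {
  "targets": [
    [-0.02,0.033,-0.025,-0.004,0.01,-0.04,0.75],
    [0,0,0,0,0.01,-0.04,0.75],
    [0,0,0,0,0.01,-0.03,0.75],
    [0,0,0,0,0,-0.012,0.75],
    [0,0,0,0,0,0,0.75]
  ]
}}

```text
t: 7.32
eef_pos: [0.6103, -0.1934, 0.0749]
ee_rot: [2.366, 0.015, 3.137]
force: [-0.2, -0.2, 0.8]
width: 0.0658
```

Run:
```python
from h import *
s=rep();print(delta(s,45,[.608,-.095,.073]),s['ee_rot'])
c,d=grab_frame("side");cv2.imwrite("pics/side5.png",c)
cv2.imwrite("pics/crop6.png",cv2.resize(c[70:250,170:370],None,fx=4,fy=3.3,interpolation=cv2.INTER_CUBIC))
```

```text
t 7.33 pos [ 0.6103 -0.1934  0.0749] alpha 44.4 F [-0.2 -0.2  0.8] q [-0.44  0.7   0.21 -0.69 -1.49 -0.92] w 0.0658
(array([ 0.01 ,  0.015, -0.014]), array([-0.0023,  0.0984, -0.0019])) [2.3660821  0.01534203 3.13675038]
```

View pics/crop6.png

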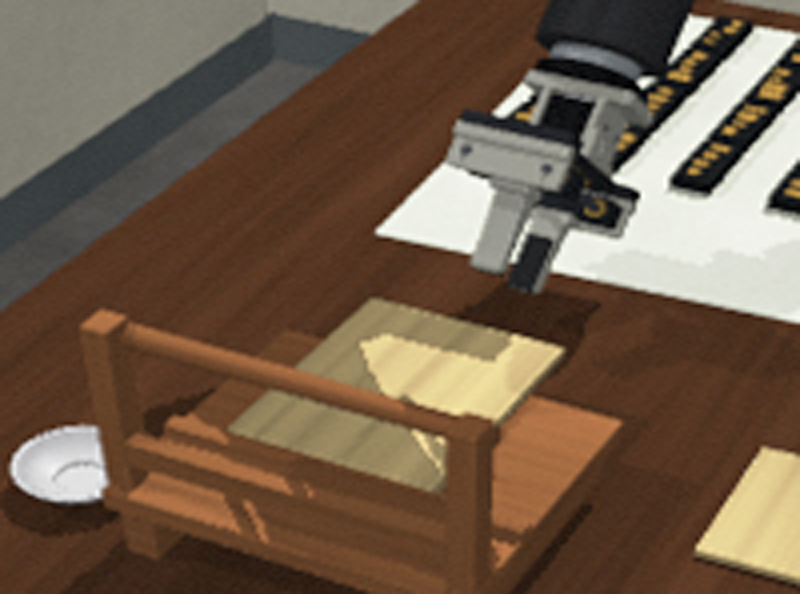

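The fork is lined up in front of the free end. I'll advance so the lower finger goes under and the upper finger over.

>>> {"op": "play_rows", "data": {
  "targets": [
    [0.01,0.015,-0.012,-0.002,0.03,-0.002,0.75],
    [0,0,0,0,0.03,0,0.75],
    [0,0,0,0,0.02,0,0.75],
    [0,0,0,0,0.012,0,0.75],
    [0,0,0,0,0,0,0.75]
  ]
}}

```text
t: 8.0
eef_pos: [0.6113, -0.0998, 0.079]
ee_rot: [2.362, 0.012, 3.127]
force: [0.8, -0.8, 0.3]
width: 0.0656
```

Run:
```python
from h import *
s=rep();print(delta(s,45,[.608,-.095,.073]),s['ee_rot'])
c,d=grab_frame("side");cv2.imwrite("pics/side6.png",c)
cv2.imwrite("pics/crop7.png",cv2.resize(c[70:250,170:370],None,fx=4,fy=3.3,interpolation=cv2.INTER_CUBIC))
```

```text
t 8.0 pos [ 0.6113 -0.0998  0.079 ] alpha 44.7 F [ 0.8 -0.8  0.3] q [-0.33  0.63  0.1  -0.75 -1.4  -0.98] w 0.0656
(array([ 0.006,  0.011, -0.004]), array([-0.0033,  0.0048, -0.006 ])) [2.36232733 0.01151055 3.12674183]
```

View pics/crop7.png

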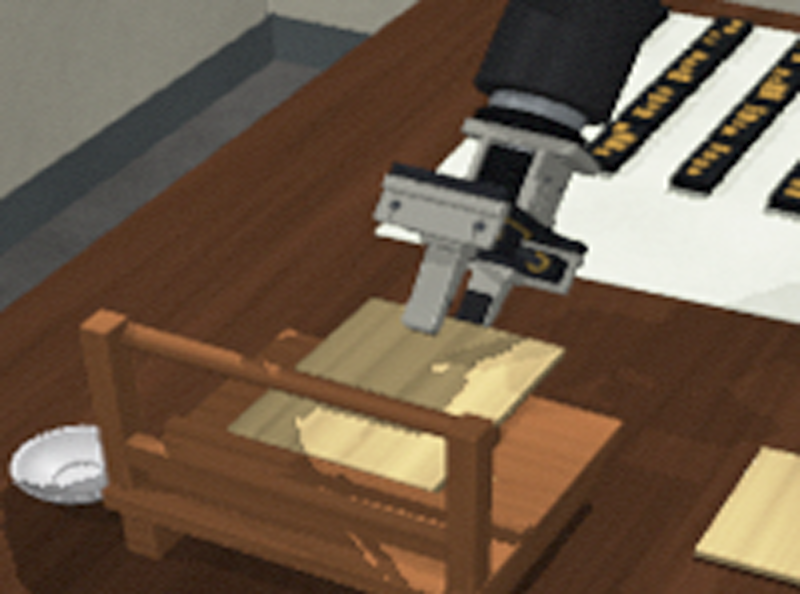

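```bash
cat >> h.py <<'E'
XC=.608
def way(th,al,g,ov=18):
    t=np.radians(th);a=np.radians(al);c=np.array([-.010*np.sin(t),0])
    B=c+.180*np.array([-np.cos(t),np.sin(t)])
    d=np.array([np.sin(a),-np.cos(a)]);j=np.array([np.cos(a),np.sin(a)])
    T=B+(ov-11)/1000*d+g/2000*j
    p=S+ex*T[0]+ez*T[1];p[0]+=XC-S[0];return p
def go(s,th,al,g,ov=18):
    p=way(th,al,g,ov);print(th,al,g,p.round(4),*delta(s,al,p))
def path(s,L):
    pv=s["eef_pos"];C=R.from_euler("xyz",s["ee_rot"]).as_matrix()
    for th,al,g in L:
        p=way(th,al,g);M=tgt(al);print(th,al,g,"turn",R.from_matrix(M@C.T).as_rotvec().round(3),"shift",(p-pv).round(4),"open",round(g/88,2));pv=p;C=M
E
python3 - <<'E'
from h import *
s=rep();path(s,[(0,45,40)]+[(t,45-t/4,40) for t in range(10,61,10)]+[(70,20,26),(80,10,20),(90,0,20),(100,-10,20),(110,-20,20)])
E
```

```text
t 8.05 pos [ 0.6114 -0.1004  0.079 ] alpha 44.6 F [ 0.3 -0.  -0.2] q [-0.33  0.63  0.1  -0.75 -1.4  -0.98] w 0.0662
0 45 40 turn [ 0.007  0.011 -0.003] shift [-0.0064 -0.0035 -0.0098] open 0.45
10 42.5 40 turn [-0.044  0.001 -0.   ] shift [0.     0.0014 0.0304] open 0.45
20 40.0 40 turn [-0.044  0.001 -0.   ] shift [0.0001 0.0068 0.0294] open 0.45
30 37.5 40 turn [-0.044  0.001 -0.   ] shift [0.0002 0.012  0.0276] open 0.45
40 35.0 40 turn [-0.044  0.001 -0.   ] shift [0.0003 0.0168 0.0248] open 0.45
50 32.5 40 turn [-0.044  0.001 -0.   ] shift [0.0004 0.0212 0.0213] open 0.45
60 30.0 40 turn [-0.044  0.001 -0.   ] shift [0.0005 0.0249 0.0171] open 0.45
70 20 26 turn [-0.175  0.003 -0.   ] shift [0.0004 0.0215 0.0072] open 0.3
80 10 20 turn [-0.175  0.003 -0.   ] shift [0.0005 0.0263 0.0051] open 0.23
90 0 20 turn [-0.175  0.003  0.   ] shift [0.0006 0.03   0.0009] open 0.23
100 -10 20 turn [-0.175  0.003 -0.   ] shift [ 0.0006  0.03   -0.0044] open 0.23
110 -20 20 turn [-0.175  0.003  0.   ] shift [ 0.0005  0.0291 -0.0095] open 0.23
```

>>> {"op": "play_rows", "data": {
  "targets": [
    [0.007,0.011,0,-0.004,0,-0.008,0.65],
    [0,0,0,-0.002,-0.002,-0.005,0.55],
    [0,0,0,0,-0.002,-0.003,0.45],
    [0,0,0,0,0,0,0.45]
  ]
}}

```text
t: 8.55
eef_pos: [0.6046, -0.1063, 0.061]
ee_rot: [2.354, -0.002, 3.124]
force: [0.1, 1.2, 3.6]
width: 0.0401
```

Run:
```python
from h import *
s=rep();path(s,[(0,45,40),(10,42.5,40)])
```

```text
t 8.55 pos [ 0.6046 -0.1063  0.061 ] alpha 45.1 F [0.1 1.2 3.6] q [-0.35  0.65  0.09 -0.75 -1.39 -0.96] w 0.0401
0 45 40 turn [-0.002 -0.002 -0.001] shift [0.0004 0.0025 0.0082] open 0.45
10 42.5 40 turn [-0.044  0.001 -0.   ] shift [0.     0.0014 0.0304] open 0.45
```

>>> {"op": "play_rows", "data": {
  "targets": [
    [0,0,0,0,0.0025,0.008,0.45],
    [-0.011,0,0,0,0,0.008,0.45],
    [-0.011,0,0,0,0,0.008,0.45],
    [-0.011,0,0,0,0.001,0.008,0.45],
    [-0.011,0,0,0,0.001,0.008,0.45]
  ]
}}

```text
t: 9.18
eef_pos: [0.6046, -0.1025, 0.1036]
ee_rot: [2.403, -0.001, 3.124]
force: [0.4, -0.7, -1.2]
width: 0.039
```

Run:
```python
from h import *
s=rep();path(s,[(10,42.5,40),(20,40,40)])
c,d=grab_frame("side");cv2.imwrite("pics/crop8.png",cv2.resize(c[70:250,170:370],None,fx=4,fy=3.3,interpolation=cv2.INTER_CUBIC))
```

```text
t 9.18 pos [ 0.6046 -0.1025  0.1036] alpha 42.3 F [ 0.4 -0.7 -1.2] q [-0.32  0.58  0.09 -0.71 -1.4  -1.03] w 0.039
10 42.5 40 turn [ 0.003 -0.001 -0.001] shift [ 0.0004  0.     -0.004 ] open 0.45
20 40 40 turn [-0.044  0.001 -0.   ] shift [0.0001 0.0068 0.0294] open 0.45
```

View pics/crop8.png

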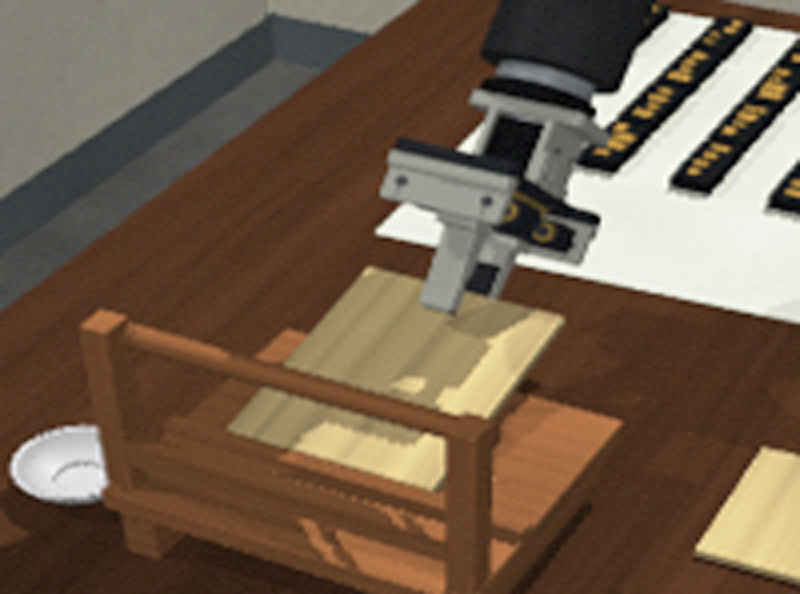

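The board is tipping evenly with its foot at the strip, and the free edge is at about (370-565, 270-315) in the crop. I'll continue.

>>> {"op": "play_rows", "data": {
  "targets": [
    [-0.011,0,0,0,0.002,0.006,0.45],
    [-0.011,0,0,0,0.002,0.007,0.45],
    [-0.011,0,0,0,0.002,0.007,0.45],
    [-0.011,0,0,0,0.002,0.007,0.45],
    [-0.011,0,0,0,0.003,0.007,0.45],
    [-0.011,0,0,0,0.003,0.007,0.45],
    [-0.011,0,0,0,0.003,0.007,0.45],
    [-0.011,0,0,0,0.003,0.006,0.45]
  ]
}}

```text
t: 10.22
eef_pos: [0.6051, -0.0808, 0.1628]
ee_rot: [2.498, 0.003, 3.124]
force: [-1.0, 0.3, -1.0]
width: 0.0392
```

Run:
```python
from h import *
s=rep();path(s,[(30,37.5,40),(40,35,40),(50,32.5,40)])
```

```text
t 10.22 pos [ 0.6051 -0.0808  0.1628] alpha 36.9 F [-1.   0.3 -1. ] q [-0.23  0.46  0.07 -0.64 -1.39 -1.17] w 0.0392
30 37.5 40 turn [ 0.011  0.003 -0.001] shift [ 0.0003 -0.0029 -0.0062] open 0.45
40 35 40 turn [-0.044  0.001 -0.   ] shift [0.0003 0.0168 0.0248] open 0.45
50 32.5 40 turn [-0.044  0.001 -0.   ] shift [0.0004 0.0212 0.0213] open 0.45
```

>>> {"op": "play_rows", "data": {
  "targets": [
    [-0.009,0.001,0,0,0.004,0.005,0.45],
    [-0.009,0,0,0,0.004,0.005,0.45],
    [-0.009,0,0,0,0.004,0.005,0.45],
    [-0.009,0,0,0,0.004,0.005,0.45],
    [-0.009,0,0,0,0.004,0.005,0.45],
    [-0.009,0,0,0,0.004,0.005,0.45],
    [-0.009,0,0,0,0.004,0.004,0.45],
    [-0.009,0,0,0,0.004,0.004,0.45]
  ]
}}

```text
t: 11.22
eef_pos: [0.6049, -0.0462, 0.2035]
ee_rot: [2.574, 0.003, 3.125]
force: [0.1, 0.2, 0.1]
width: 0.0396
```

Run:
```python
from h import *
s=rep();path(s,[(50,32.5,40),(60,30,34),(70,20,26),(80,10,22)])
c,d=grab_frame("side");cv2.imwrite("pics/crop9.png",cv2.resize(c[50:250,170:370],None,fx=4,fy=3,interpolation=cv2.INTER_CUBIC))
```

```text
t 11.22 pos [ 0.6049 -0.0462  0.2035] alpha 32.5 F [0.1 0.2 0.1] q [-0.13  0.38  0.06 -0.58 -1.36 -1.3 ] w 0.0396
50 32.5 40 turn [ 0.     0.003 -0.002] shift [ 0.0012  0.0005 -0.0007] open 0.45
60 30 34 turn [-0.044  0.001 -0.   ] shift [0.0004 0.0223 0.0156] open 0.39
70 20 26 turn [-0.175  0.003 -0.   ] shift [0.0004 0.0241 0.0087] open 0.3
80 10 22 turn [-0.175  0.003 -0.   ] shift [0.0005 0.0273 0.0053] open 0.25
```

View pics/crop9.png

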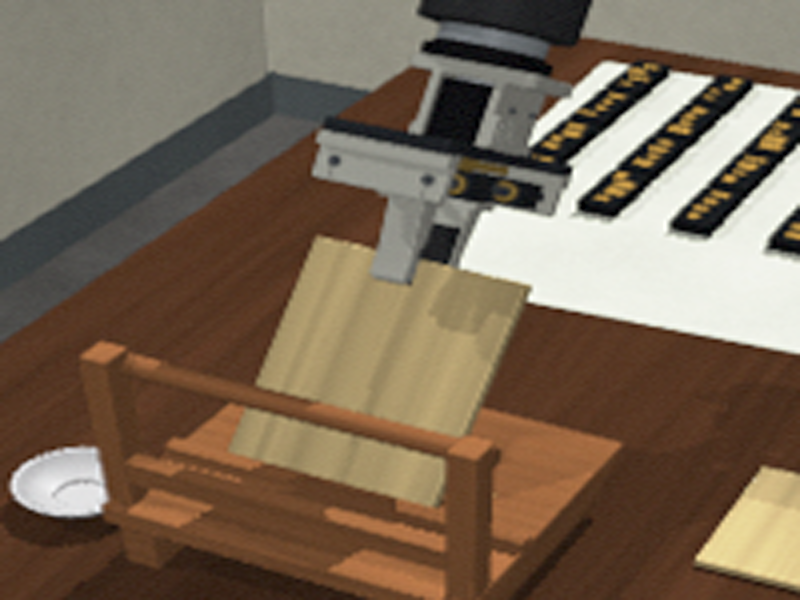

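The board is at about 50°, held square in the fork, with its foot at the strip.

>>> {"op": "play_rows", "data": {
  "targets": [
    [-0.011,0.003,0,0,0.0055,0.004,0.43],
    [-0.011,0,0,0,0.0055,0.004,0.42],
    [-0.011,0,0,0,0.0055,0.004,0.4],
    [-0.011,0,0,0,0.0055,0.0035,0.39],
    [-0.035,0,0,0,0.005,0.002,0.37],
    [-0.035,0,0,0,0.005,0.002,0.35],
    [-0.035,0,0,0,0.005,0.002,0.33],
    [-0.035,0,0,0,0.005,0.0015,0.32],
    [-0.035,0,0,0,0.005,0.001,0.3]
  ]
}}

```text
t: 12.4
eef_pos: [0.6054, 0.0045, 0.2306]
ee_rot: [2.808, 0.007, 3.125]
force: [-0.3, -0.1, 0.2]
width: 0.0269
```

Run:
```python
from h import *
s=rep();path(s,[(70,20,26),(80,10,22),(90,0,20)])
c,d=grab_frame("side");cv2.imwrite("pics/crop10.png",cv2.resize(c[30:250,170:370],None,fx=4,fy=2.7,interpolation=cv2.INTER_CUBIC))
```

```text
t 12.4 pos [0.6054 0.0045 0.2306] alpha 19.1 F [-0.3 -0.1  0.2] q [ 0.11  0.27 -0.03 -0.35 -1.24 -1.58] w 0.0269
70 20 26 turn [ 0.015  0.006 -0.002] shift [ 0.0015 -0.0039 -0.0035] open 0.3
80 10 22 turn [-0.175  0.003 -0.   ] shift [0.0005 0.0273 0.0053] open 0.25
90 0 20 turn [-0.175  0.003  0.   ] shift [0.0005 0.0291 0.0007] open 0.23
```

View pics/crop10.png

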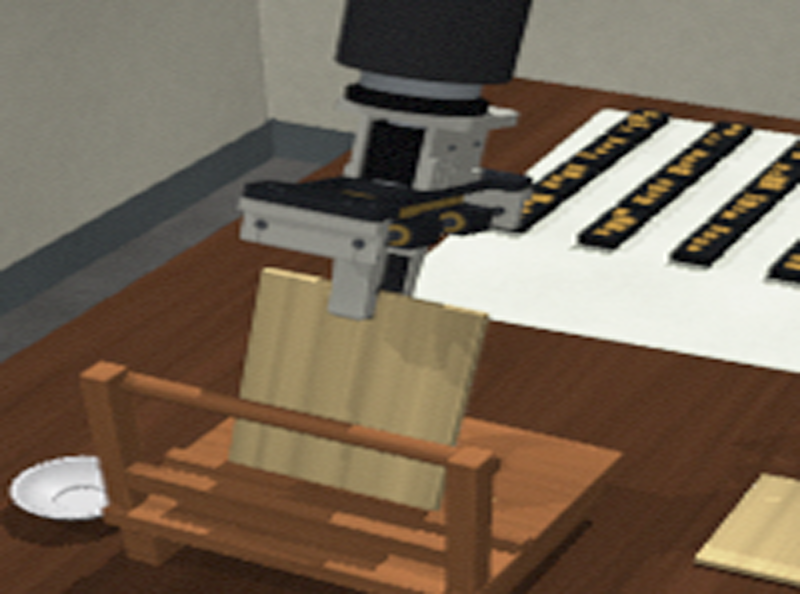

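>>> {"op": "play_rows", "data": {
  "targets": [
    [-0.03,0.006,0,0,0.004,-0.001,0.29],
    [-0.037,0,0,0,0.0055,0,0.28],
    [-0.037,0,0,0,0.0055,0,0.27],
    [-0.037,0,0,0,0.0055,0,0.26],
    [-0.037,0,0,0,0.0055,0,0.25],
    [-0.037,0,0,0,0.0055,0,0.25],
    [-0.037,0,0,0,0.0055,0,0.25],
    [-0.037,0,0,0,0.0055,0,0.25],
    [-0.037,0,0,0,0.0055,0,0.25]
  ]
}}

```text
t: 13.58
eef_pos: [0.606, 0.058, 0.233]
ee_rot: [-3.135, 0.013, 3.131]
force: [0.1, -0.1, 0.1]
width: 0.0219
```

Run:
```python
from h import *
s=rep();path(s,[(90,0,22),(100,-10,22),(110,-20,22)])
c,d=grab_frame("side");cv2.imwrite("pics/crop11.png",cv2.resize(c[30:250,170:370],None,fx=4,fy=2.7,interpolation=cv2.INTER_CUBIC))
```

```text
t 13.57 pos [0.606 0.058 0.233] alpha -0.3 F [ 0.1 -0.1  0.1] q [ 0.42  0.25 -0.16  0.01 -1.15 -2.01] w 0.0219
90 0 22 turn [ 0.006  0.013 -0.008] shift [0.0021 0.     0.    ] open 0.25
100 -10 22 turn [-0.175  0.003 -0.   ] shift [ 0.0006  0.03   -0.0045] open 0.25
110 -20 22 turn [-0.175  0.003  0.   ] shift [ 0.0005  0.0291 -0.0097] open 0.25
```

View pics/crop11.png

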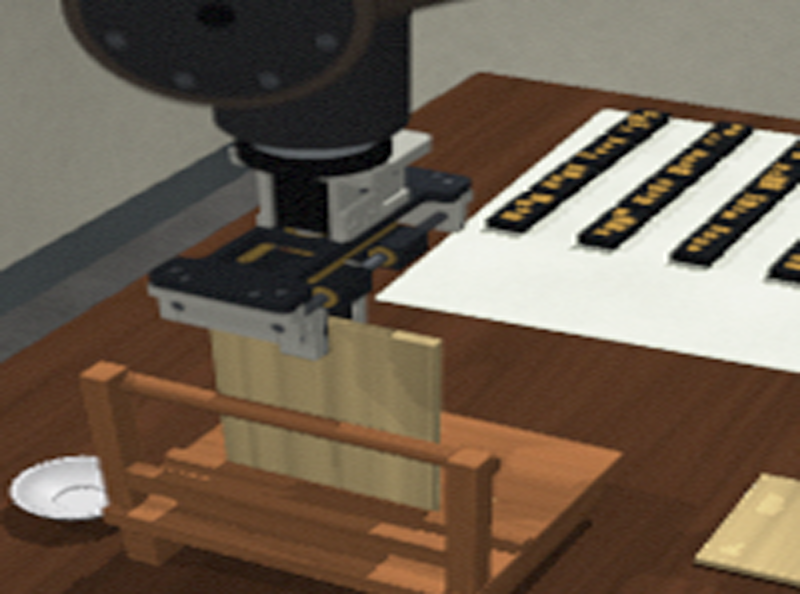

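The board is upright. I'll ease it past upright to the rail, with the front finger restraining it.

>>> {"op": "play_rows", "data": {
  "targets": [
    [-0.035,0.013,-0.008,0,0.006,0,0.25],
    [-0.035,0,0,0,0.006,-0.001,0.25],
    [-0.035,0,0,0,0.006,-0.001,0.25],
    [-0.035,0,0,0,0.006,-0.001,0.25],
    [-0.035,0,0,0,0.006,-0.002,0.25],
    [-0.035,0,0,0,0.006,-0.002,0.25],
    [-0.035,0,0,0,0.006,-0.002,0.25],
    [-0.035,0,0,0,0.006,-0.002,0.25],
    [-0.035,0,0,0,0.005,-0.002,0.25]
  ]
}}

```text
t: 14.75
eef_pos: [0.6062, 0.1159, 0.2216]
ee_rot: [-2.81, 0.011, 3.129]
force: [-0.1, 0.8, 0.1]
width: 0.0222
```

Run:
```python
from h import *
s=rep();path(s,[(110,-20,22)])
c,d=grab_frame("side");cv2.imwrite("pics/crop12.png",cv2.resize(c[30:250,170:370],None,fx=4,fy=2.7,interpolation=cv2.INTER_CUBIC))
```

```text
t 14.75 pos [0.6062 0.1159 0.2216] alpha -19.0 F [-0.1  0.8  0.1] q [ 0.66  0.34 -0.22  0.28 -1.23 -2.37] w 0.0222
110 -20 22 turn [-0.017  0.011 -0.006] shift [ 0.0029  0.0012 -0.0028] open 0.25
```

View pics/crop12.png

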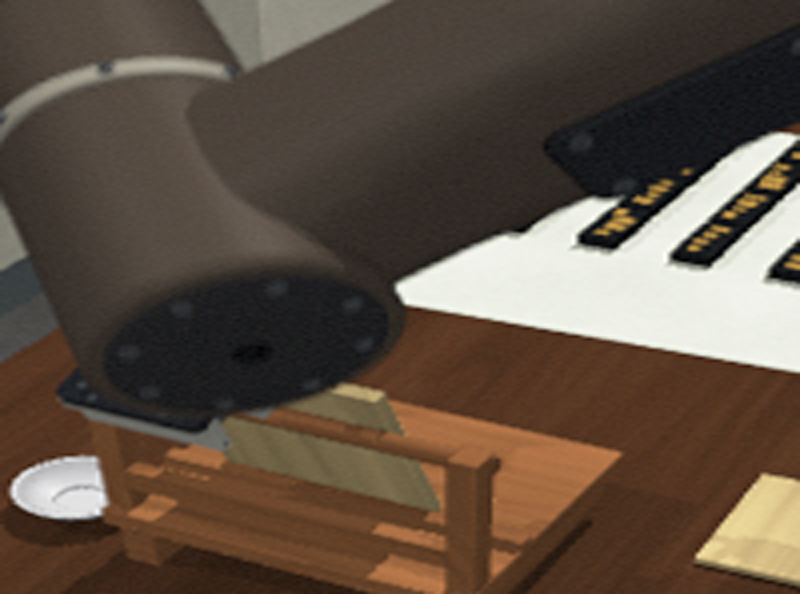

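The board is past upright and near the rail. I'll open slowly so it settles.

>>> {"op": "play_rows", "data": {
  "targets": [
    [-0.01,0,0,0,0,0,0.29],
    [0,0,0,0,0,0,0.33],
    [0,0,0,0,0,0,0.37],
    [0,0,0,0,0,0,0.42],
    [0,0,0,0,0,0,0.46],
    [0,0,0,0,0,0,0.5],
    [0,0,0,0,0,0,0.5]
  ]
}}

```text
t: 15.68
eef_pos: [0.6063, 0.1159, 0.2211]
ee_rot: [-2.798, 0.011, 3.129]
force: [-0.3, 0.2, -0.7]
width: 0.0434
```

Run:
```python
from h import *
s=rep();path(s,[(110,-20,22)])
c,d=grab_frame("side");cv2.imwrite("pics/crop13.png",cv2.resize(c[130:250,170:370],None,fx=4,fy=4,interpolation=cv2.INTER_CUBIC))
c,d=grab_frame("wrist");cv2.imwrite("pics/wrist13.png",c)
```

```text
t 15.68 pos [0.6063 0.1159 0.2211] alpha -19.7 F [-0.3  0.2 -0.7] q [ 0.66  0.34 -0.22  0.29 -1.24 -2.38] w 0.0434
110 -20 22 turn [-0.005  0.011 -0.006] shift [ 0.0028  0.0012 -0.0023] open 0.25
```

View pics/crop13.png

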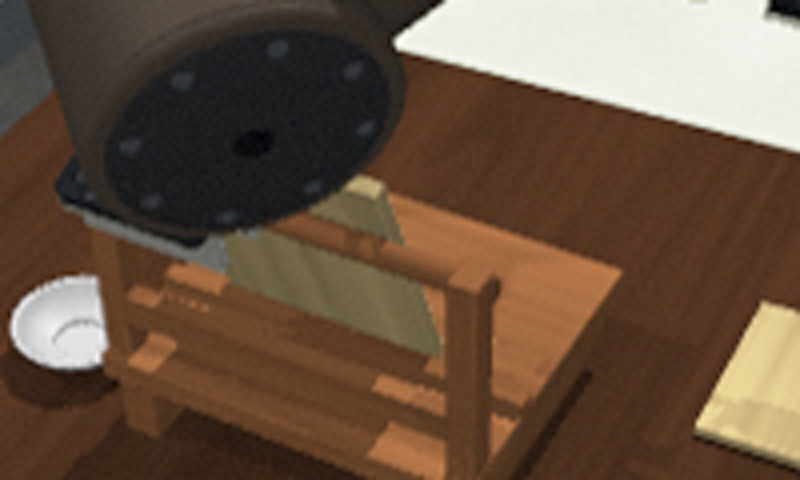

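View pics/wrist13.png

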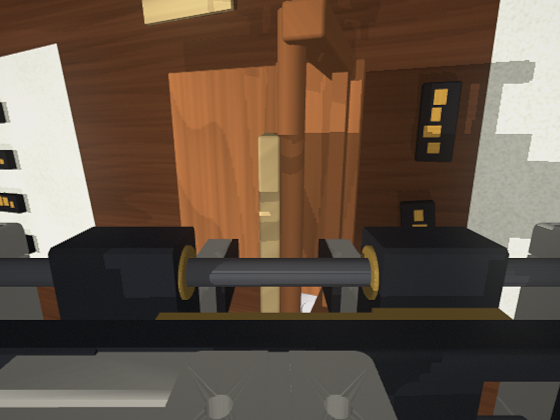

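In the wrist view the board is edge-on at columns 258-280, against the rail at about 280. Neither finger touches it (inner faces at about 232 and 322). I'll retract along the tool axis and clear away.

>>> {"op": "play_rows", "data": {
  "targets": [
    [0,0,0,0,0.004,0.011,0.5],
    [0,0,0,0,0.007,0.02,0.5],
    [0,0,0,0,0.009,0.025,0.5],
    [0,0,0,0,0.009,0.025,0.5],
    [0,0,0,0,0,0.04,0.5],
    [0,0,0,0,0,0.04,0.5],
    [0,0,0,-0.03,0.04,0,0.5],
    [0,0,0,-0.03,0.05,0,0.5],
    [0,0,0,-0.03,0.05,0,0.5],
    [0,0,0,-0.03,0.05,0,0.5],
    [0,0,0,-0.03,0.05,0,0.5],
    [0,0,0,-0.03,0.05,0,0.5]
  ]
}}

```text
t: 17.27
eef_pos: [0.4205, 0.4422, 0.3981]
ee_rot: [-2.804, 0.016, 3.125]
force: [1.6, 0.6, -0.5]
width: 0.0443
```

Run:
```python
from h import *
s=rep()
for n in("side","top"):
    c,d=grab_frame(n);cv2.imwrite(f"pics/{n}14.png",c);np.save(f"pics/{n}14.npy",d)
```

```text
t 17.27 pos [0.4205 0.4422 0.3981] alpha -19.3 F [ 1.6  0.6 -0.5] q [ 1.21  0.36  0.27  0.13 -1.79 -2.79] w 0.0443
```

View pics/side14.png

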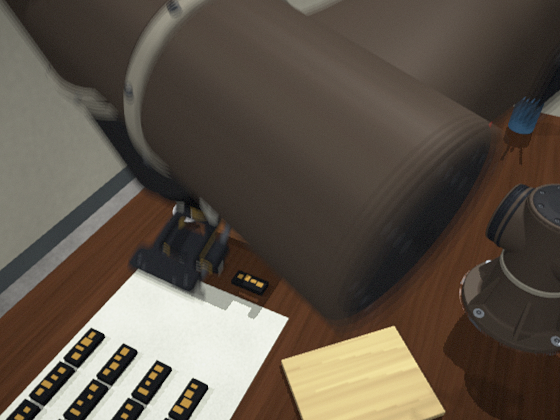

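View pics/top14.png

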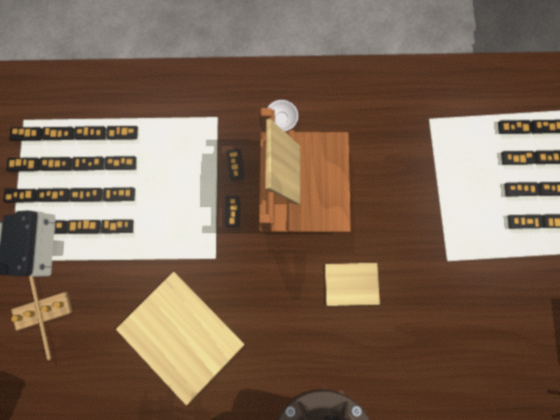

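The arm blocks the side view, but the top view is clear: the board leans against the rail at (283,165), and the ink sticks and dish look unmoved. I'll fit the board's plane from depth.

Run:
```python
from h import *
c=cv2.imread("pics/top14.png");d=np.load("pics/top14.npy");K,E=cam("top")
h=cv2.cvtColor(c,cv2.COLOR_BGR2HSV)
m=((h[...,0]>=16)&(h[...,0]<32)&(h[...,2]>110)).astype(np.uint8)
m[:, :255]=0;m[:,310:]=0;m[:100]=0;m[245:]=0
m=cv2.morphologyEx(m,cv2.MORPH_OPEN,np.ones((3,3)))
v,u=np.nonzero(cv2.erode(m,np.ones((3,3))));z=d[v,u]
pc=np.c_[(u-K[0,2])/K[0,0]*z,-(v-K[1,2])/K[1,1]*z,-z]
P=(pc-E[:3,3])@E[:3,:3]
q=np.c_[(P-S)@ex,(P-S)@ey,P[:,2]-.06]
cen=np.median(q,0);k=np.ones(len(q),bool)
for _ in range(6):
    cen=q[k].mean(0);n=np.linalg.svd(q[k]-cen,full_matrices=0)[2][2];k=abs((q-cen)@n)<.004
n*=-np.sign(n[0]);print("n",n.round(3),k.sum(),len(q),"lean",np.degrees(np.arcsin(abs(n[2]))),"yaw deg",np.degrees(np.arctan2(n[1],-n[0])))
g=q[k];print("x,y,z ranges",np.percentile(g,[1,99],axis=0).round(4))
# foot line: plane at z=0 (back face)
print("back face x at z=0, y=0:",(cen[0]+(cen[2]*n[2]+(cen[1])*n[1])/n[0]).round(4))
cv2.imwrite("pics/crop14.png",cv2.resize(c[90:250,230:370],None,fx=5,fy=3.7,interpolation=cv2.INTER_CUBIC))
```

```text
n [-0.928  0.     0.374] 1906 2041 lean 21.941867047317675 yaw deg 0.021927086527888086
x,y,z ranges [[-0.0098 -0.0775  0.018 ]
 [ 0.0547  0.0553  0.1721]]
back face x at z=0, y=0: -0.0176
```

View pics/crop14.png

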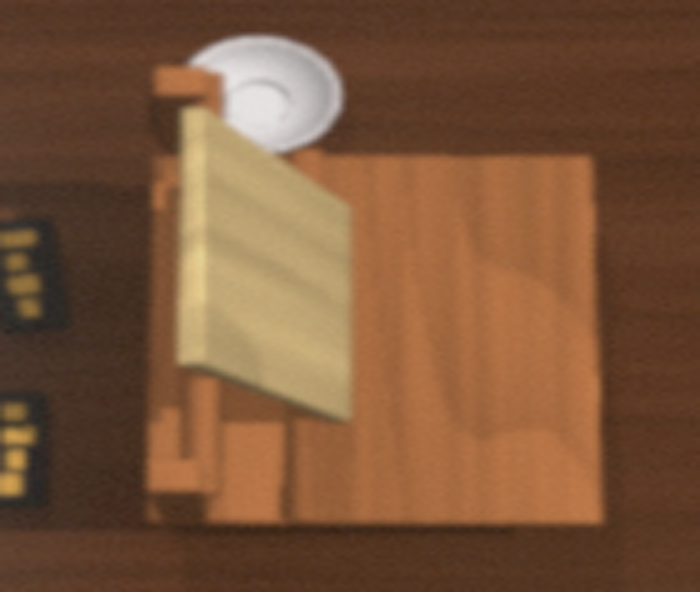

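The plane fit gives a lean of 21.9° and yaw 0°, with the rail contact consistent. It puts the foot about 4 mm short of the strip, with about 2 mm of uncertainty. I'll move the arm aside for a side view before deciding on a nudge at the foot.

>>> {"op": "play_rows", "data": {
  "targets": [
    [0.06,0,0.1,0.01,-0.05,0,0.8],
    [0.06,0,0.17,0.02,-0.055,0,1],
    [0.06,0,0.17,0.02,-0.055,0,1],
    [0.06,0,0.17,0.02,-0.055,0,1],
    [0.06,0,0.17,0.02,-0.055,0,1],
    [0.04,0,0.17,0.02,-0.055,0,1],
    [0,0,0.17,0.02,-0.055,0,1],
    [0,0,0.17,0.02,-0.055,0,1],
    [0,0,0.17,0.02,-0.055,0,1],
    [0,0,0.1,0.01,-0.055,0,1],
    [0,0,0,0,-0.05,0,1],
    [0,0,0,0,-0.04,0,1]
  ]
}}

```text
t: 18.88
eef_pos: [0.5823, -0.1499, 0.4025]
ee_rot: [-3.084, 0.134, -1.71]
force: [0.6, -1.0, 0.0]
width: 0.0878
```

```bash
cat >> h.py <<'E'
def delta2(s,adeg,pos):
    a=np.radians(adeg);d=ex*np.sin(a)-ez*np.cos(a);M=np.c_[np.cross(ey,d),ey,d]
    C=R.from_euler("xyz",s["ee_rot"]).as_matrix()
    return R.from_matrix(M@C.T).as_rotvec().round(3),(np.array(pos)-s["eef_pos"]).round(4)
E
python3 - <<'E'
from h import *
s=rep();print(s['ee_rot'],delta2(s,25,[.605,-.12,.2]))
c,d=grab_frame("side");cv2.imwrite("pics/side15.png",c)
cv2.imwrite("pics/crop15.png",cv2.resize(c[110:260,170:350],None,fx=4.4,fy=4,interpolation=cv2.INTER_CUBIC))
K=cam("top");print([((p-S)@ex).round(4) for p in ray(K,np.array([(350,205),(350,312),(350,418)])/[5,3.7]+[230,90],.0637)])
E
```

```text
t 18.88 pos [ 0.5823 -0.1499  0.4025] alpha 7.2 F [ 0.6 -1.   0. ] q [-0.01  0.16  0.15 -0.13 -1.49 -0.13] w 0.0878
[-3.08435469  0.13431653 -1.70964166] (array([0.306, 0.031, 0.136]), array([ 0.0227,  0.0299, -0.2025]))
[np.float64(-0.0152), np.float64(-0.0151), np.float64(-0.015)]
```

View pics/crop15.png

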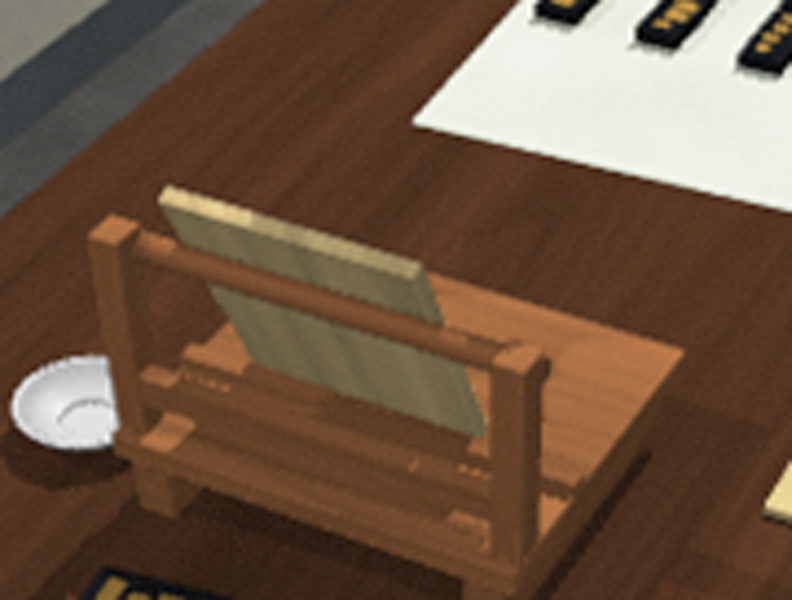

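>>> {"op": "play_rows", "data": {
  "targets": [
    [0.1,0.01,0.045,0.007,0.01,-0.03,1],
    [0.1,0.01,0.045,0.008,0.01,-0.03,1],
    [0.1,0.01,0.045,0.008,0.01,-0.03,1],
    [0,0,0,0,0,-0.04,1],
    [0,0,0,0,0,-0.04,1],
    [0,0,0,0,0,-0.01,1],
    [0,0,0,0,0,0,1]
  ]
}}

```text
t: 19.8
eef_pos: [0.6065, -0.1257, 0.2245]
ee_rot: [-3.132, 0.437, -1.584]
force: [-0.0, -0.1, 0.7]
width: 0.0875
```

Run:
```python
from h import *
s=rep();print(s['ee_rot'],delta2(s,25,[.605,.0,.1]))
c,d=grab_frame("wrist");cv2.imwrite("pics/wrist16.png",c);np.save("pics/wrist16.npy",d)
```

```text
t 19.8 pos [ 0.6065 -0.1257  0.2245] alpha 25.1 F [-0.  -0.1  0.7] q [-0.17  0.37  0.09 -0.44 -1.38  0.26] w 0.0875
[-3.13183256  0.43736236 -1.58413876] (array([-0.001,  0.009, -0.001]), array([-0.0015,  0.1257, -0.1245]))
```

View pics/wrist16.png

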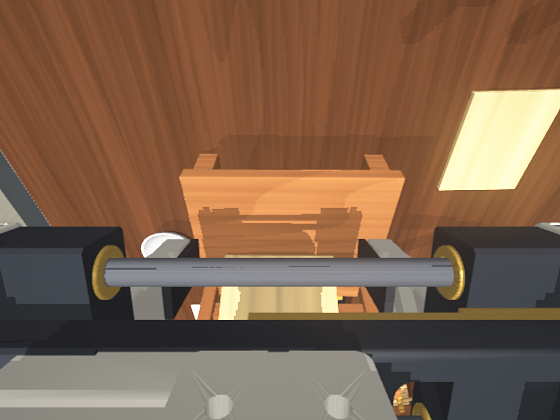

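The bar hides the strip here. A gentle two-finger nudge at the foot will settle it.

>>> {"op": "play_rows", "data": {
  "targets": [
    [0,0.009,0,0,0.02,-0.03,1],
    [0,0,0,0,0.02,-0.03,1],
    [0,0,0,0,0.02,-0.03,1],
    [0,0,0,0,0.02,-0.025,1],
    [0,0,0,0,0.02,-0.01,1],
    [0,0,0,0,0.01,0,1],
    [0,0,0,0,0,0,1]
  ]
}}

```text
t: 20.72
eef_pos: [0.6149, -0.013, 0.113]
ee_rot: [-3.114, 0.433, -1.573]
force: [0.4, -1.2, 0.5]
width: 0.0875
```

Run:
```python
from h import *
s=rep();print(s['ee_rot'],delta2(s,25,[.605,.03,.081]))
```

```text
t 20.73 pos [ 0.6149 -0.013   0.113 ] alpha 24.8 F [ 0.4 -1.2  0.5] q [ 0.    0.41 -0.09 -0.49 -1.09  0.23] w 0.0875
[-3.11392702  0.43269602 -1.57348577] (array([ 0.004,  0.025, -0.004]), array([-0.0099,  0.043 , -0.032 ]))
```

>>> {"op": "play_rows", "data": {
  "targets": [
    [0.004,0.025,-0.004,-0.008,0.008,-0.014,1],
    [0,0,0,0,0.008,-0.012,1],
    [0,0,0,0,0.006,-0.006,1],
    [0,0,0,0,0,0,1]
  ]
}}

```text
t: 21.22
eef_pos: [0.6068, 0.0093, 0.0799]
ee_rot: [3.141, 0.436, -1.591]
force: [0.4, -0.6, 0.2]
width: 0.0876
```

Run:
```python
from h import *
s=rep();print(s['ee_rot'],delta2(s,25,[.605,.03,.081]))
c,d=grab_frame("side");cv2.imwrite("pics/crop17.png",cv2.resize(c[110:260,170:350],None,fx=4.4,fy=4,interpolation=cv2.INTER_CUBIC))
```

```text
t 21.23 pos [0.6068 0.0093 0.0799] alpha 25.0 F [ 0.4 -0.6  0.2] q [ 0.04  0.44 -0.13 -0.51 -1.04  0.22] w 0.0876
[ 3.14135079  0.43635966 -1.59065894] (array([-0.   , -0.   ,  0.001]), array([-0.0018,  0.0207,  0.0011]))
```

View pics/crop17.png

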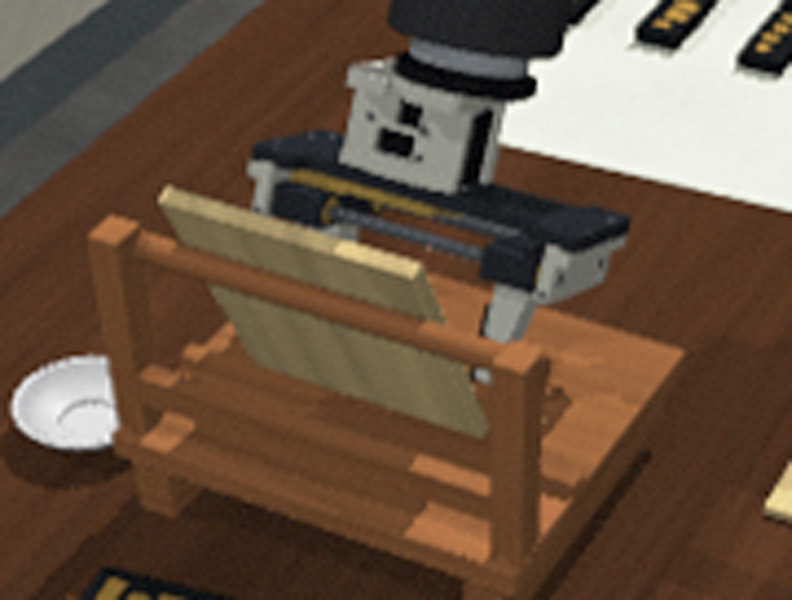

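>>> {"op": "play_rows", "data": {
  "targets": [
    [0,0,0,0,0.006,0.001,1],
    [0,0,0,0,0.006,0,1],
    [0,0,0,0,0.003,0,1],
    [0,0,0,0,0,0,1]
  ]
}}

```text
t: 21.78
eef_pos: [0.6077, 0.0248, 0.0822]
ee_rot: [-3.14, 0.436, -1.59]
force: [-0.1, 0.1, -0.4]
width: 0.0876
```

>>> {"op": "play_rows", "data": {
  "targets": [
    [0,0,0,0,0.003,0,1],
    [0,0,0,0,0.002,0,1]
  ]
}}

```text
t: 22.02
eef_pos: [0.6077, 0.0299, 0.0823]
ee_rot: [-3.139, 0.436, -1.59]
force: [-0.2, 0.3, 0.4]
width: 0.0879
```

>>> {"op": "play_rows", "data": {
  "targets": [
    [0,0,0,0,0.003,0,1]
  ]
}}

```text
t: 22.15
eef_pos: [0.6077, 0.033, 0.0824]
ee_rot: [-3.139, 0.436, -1.59]
force: [-0.3, 0.6, 0.3]
width: 0.0875
```

>>> {"op": "play_rows", "data": {
  "targets": [
    [0,0,0,0,0.002,0,1]
  ]
}}

```text
t: 22.28
eef_pos: [0.6077, 0.0352, 0.0823]
ee_rot: [-3.139, 0.436, -1.59]
force: [-0.0, -0.9, -0.1]
width: 0.0877
```

>>> {"op": "play_rows", "data": {
  "targets": [
    [0,0,0,0,0.002,0,1]
  ]
}}

```text
t: 22.4
eef_pos: [0.6077, 0.0371, 0.0823]
ee_rot: [-3.139, 0.436, -1.59]
force: [0.7, -0.6, -0.5]
width: 0.0876
```

Run:
```python
from h import *
s=rep()
c,d=grab_frame("side");cv2.imwrite("pics/crop18.png",cv2.resize(c[110:260,170:350],None,fx=4.4,fy=4,interpolation=cv2.INTER_CUBIC))
```

```text
t 22.4 pos [0.6077 0.0371 0.0823] alpha 25.0 F [ 0.7 -0.6 -0.5] q [ 0.08  0.43 -0.14 -0.52 -1.02  0.18] w 0.0876
```

View pics/crop18.png

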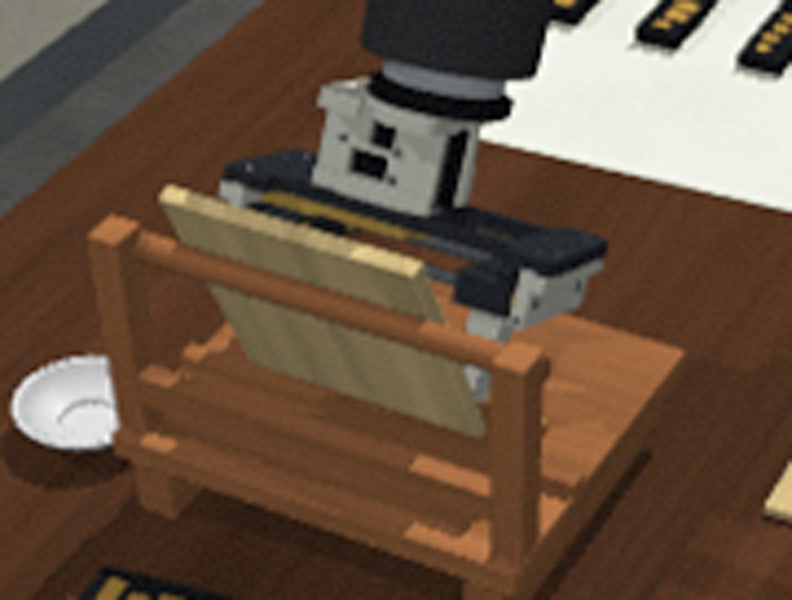

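>>> {"op": "play_rows", "data": {
  "targets": [
    [0,0,0,0,0.002,0,1]
  ]
}}

```text
t: 22.58
eef_pos: [0.6078, 0.0384, 0.0822]
ee_rot: [-3.139, 0.434, -1.59]
force: [-1.3, -8.5, -0.6]
width: 0.0874
```

>>> {"op": "play_rows", "data": {
  "targets": [
    [0,0,0,0,0.002,0,1]
  ]
}}

```text
t: 22.7
eef_pos: [0.6078, 0.0385, 0.0821]
ee_rot: [-3.139, 0.432, -1.589]
force: [0.2, -10.6, 1.2]
width: 0.0877
```

>>> {"op": "play_rows", "data": {
  "targets": [
    [0,0,0,0,0.0015,0,1]
  ]
}}

```text
t: 22.82
eef_pos: [0.6078, 0.0383, 0.0821]
ee_rot: [-3.139, 0.429, -1.589]
force: [-0.7, -6.6, 1.6]
width: 0.0875
```

The foot is firmly stopped at about 10 N, so it is against the strip. I'll back off along -y, then up and away.

>>> {"op": "play_rows", "data": {
  "targets": [
    [0,0,0,0,-0.004,0,1],
    [0,0,0,0,-0.015,0,1],
    [0,0,0,0,-0.03,0.005,1],
    [0,0,0,0,-0.05,0.02,1],
    [0,0,0,0,-0.05,0.03,1],
    [0,0,0,0,-0.05,0.03,1],
    [0,0,0,-0.02,-0.055,0.01,1],
    [0,0,0,-0.02,-0.055,0.01,1],
    [0,0,0,-0.02,-0.055,0.01,1],
    [0,0,0,-0.02,-0.055,0.01,1],
    [0,0,0,-0.02,-0.055,0.01,1],
    [0,0,0,0,0,0,1]
  ]
}}

```text
t: 24.32
eef_pos: [0.499, -0.4558, 0.2201]
ee_rot: [-3.139, 0.432, -1.59]
force: [0.1, -0.2, -0.3]
width: 0.0873
```

Run:
```python
from h import *
s=rep()
c,d=grab_frame("side");cv2.imwrite("pics/side19.png",c);cv2.imwrite("pics/crop19.png",cv2.resize(c[110:260,170:350],None,fx=4.4,fy=4,interpolation=cv2.INTER_CUBIC))
c,d=grab_frame("top");cv2.imwrite("pics/top19.png",c)
K,E=cam("top")
h=cv2.cvtColor(c,cv2.COLOR_BGR2HSV)
m=((h[...,0]>=16)&(h[...,0]<32)&(h[...,2]>110)).astype(np.uint8)
m[:, :255]=0;m[:,310:]=0;m[:100]=0;m[245:]=0
m=cv2.morphologyEx(m,cv2.MORPH_OPEN,np.ones((3,3)))
v,u=np.nonzero(cv2.erode(m,np.ones((3,3))));z=d[v,u]
pc=np.c_[(u-K[0,2])/K[0,0]*z,-(v-K[1,2])/K[1,1]*z,-z]
P=(pc-E[:3,3])@E[:3,:3];q=np.c_[(P-S)@ex,(P-S)@ey,P[:,2]-.06]
k=np.ones(len(q),bool)
for _ in range(6):
    cen=q[k].mean(0);n=np.linalg.svd(q[k]-cen,full_matrices=0)[2][2];k=abs((q-cen)@n)<.004
n*=-np.sign(n[0]);print("n",n.round(3),k.sum(),len(q),"lean",np.degrees(np.arcsin(abs(n[2]))),"yaw",np.degrees(np.arctan2(n[1],-n[0])))
print("back x z=0:",(cen[0]+(cen[2]*n[2]+(cen[1])*n[1])/n[0]).round(4))
```

```text
t 24.32 pos [ 0.499  -0.4558  0.2201] alpha 24.8 F [ 0.1 -0.2 -0.3] q [-0.66  0.57  0.37 -0.35 -1.64  0.66] w 0.0873
n [-0.934 -0.001  0.356] 1757 1891 lean 20.87970547640304 yaw -0.03923237403748573
back x z=0: -0.0149
```

View pics/crop19.png

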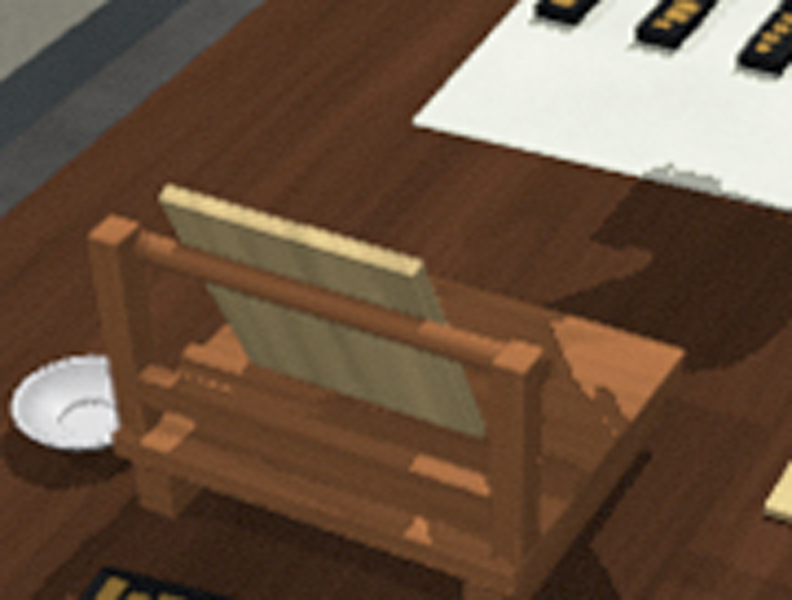

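View pics/top19.png

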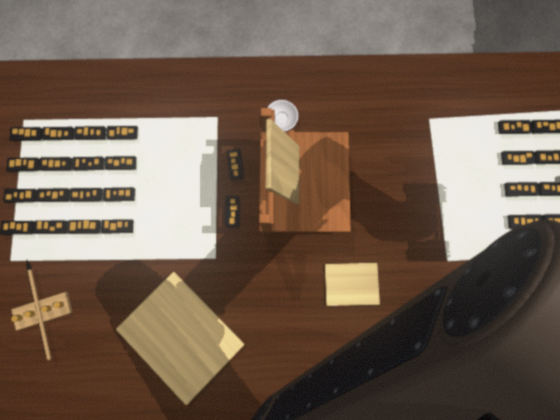

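The lean is now 20.9°, square to the rack, with the foot at the strip. The bystanders look unmoved and the arm is clear, so I'm handing in.

Run:
```python
from station import *
print(job_done())
```

```text
the job is handed in; nothing more can be done
None
```

The board now leans on the rail by itself, square to the rack, with its foot at the strip. I handed the job in at about 24.4 s.

- **Slide:** I pushed the board flat along the bench with both open fingers until it stopped hard against the strip. The force reached about 37 N at the fingertips, close to the 40 N limit set for the arm and gripper body.
- **Tip:** I took the free end loosely between the jaws and tipped it past upright onto the rail, without clamping it.
- **First check:** the lean was 21.9°, and the foot measured about 3–4 mm short of the strip.
- **Correction:** I nudged the foot in with about 10 N until it stopped against the strip, then drew the arm clear.
- **Last checks:** the lean is 20.9° and the skew is under 0.1°. The ink sticks and dish look unmoved in the top view.
- **What disagrees:** the camera still puts the foot about 1–2 mm off ideal contact. That is within the 2 mm calibration error, and the firm stop says it is touching.

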